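Isolate the lathe's feed drive and release its gear guard

ROBOT

A 6-joint arm with a two-finger parallel gripper is mounted at the origin on the work surface. World frame = base frame: x ahead of the robot, y to its left, z up, the work surface at z = 0. Lengths are in m, angles in rad, forces in N, time in s.
With the tool pointing down it reaches from about 0.3 to 0.875 m from the base axis. Payload 6.4 kg.
Tool frame: the origin (TCP) lies where the fingers leave the gripper's body, on its centre line; the fingertips stand 73 mm ahead of it and the grasp point (between the pads) lies 54 mm ahead of it (ctrl.pinch_z is the distance from the TCP to the grasp point, in m); z points along the fingers, y is the direction in which the jaws open and shut (so a half turn about z gives the same grasp; the last joint's range is limited). The gripper opens to 85 mm and grips with 20 to 120 N. Pads are 22 mm wide; open, the fingers measure 114 mm over their backs; the gripper's body (76 mm by 85 mm) begins 54 mm behind the grasp point. The pads swing forward as they close: fully open they stand 13 mm farther back than shut.
Start: joints at [-1.381, 0.181, 1.607, -0, 1.354, -0.206], TCP at [0.222, -0.531, 0.304] pointing down, gripper open.
Joint ranges: [-2.99, 2.99], [-0.89, 2.07], [0.3, 2.58], [-1.14, 4.28], [0, 2.63], [-3.12, 3.12]. Speed limits (rad/s): [2.57, 2.57, 3.01, 3.14, 3.14, 3.14].

INTERFACE

Orientations are given as a unit quaternion [w, x, y, z].
In Python, from bench import ctrl, camera, camera_model gives the robot as it stands.
- The arm moves only by the tool arm_command, never from a script. Its argument "series" is a list of rows, each a list of 7 numbers: the shift along the tool's x, y, z in m, then the turn, a rotation vector about the tool's x, y, z in degrees, then the finger opening in m, from 0 to 0.0854. In form: [[tx, ty, tz, rx, ry, rz, gripper], ...]. A call has exactly 5 rows; each row is the pose to reach, as a shift and turn from the pose commanded when the call began, along the tool's axes at that moment; what a row does not reach only later rows make up. A row lasts 1/10 s, in which the tool goes at most 50 mm and 8.59 degrees, less where a joint would pass 70% of its speed; a pose out of reach is approached as far as the arm can. A call with a gripper value outside its range is refused whole. The fingers move at their own pace and stop on an object; the grip force is fixed at half the most. Time passes only in rows, so rows that repeat a pose let the fingers close, or fill a call up. It gives the time, the measured TCP pose, the force and the opening at its end, in the units of the state.
- ctrl.get_obs(): the state, without advancing time (a new reading comes with each control period).
- camera(name): name is "scene" or "top"; returns (picture, depth): 384x512x3 uint8, red, green, blue; 384x512 float32, m along the optical axis (not along the pixel's ray), 0 where there is no reading.
- camera_model(name): a dict with "K" (3x3 intrinsics, pixels), "position" and "attitude" of the camera in the world. Camera axes: x right, y down, z forward; pixel columns grow to the right and rows downward; lengths in m; the calibration is good to about 2 mm. A picture is of the moment at which its call begins. camera_model takes no time and is no camera call.
- ctrl.hand_in(): hands the job in, once; it reports no verdict.
The state is a dict: "time_s": time; "q": joint angles; "dq": joint speeds; "joint_efforts": joint torques, N m; "eef_pos": TCP position; "eef_rot": TCP orientation; "wrist_force": force on the tool from outside, world axes, zero at the start; "torque": the same for the moment, N m; "opening": opening from 0.0 (shut) to 1.0 (fully open).
Only numpy, scipy, OpenCV 4.12 (cv2) and the standard library are available. Lean on these libraries where they do the work, as an engineer would, in place of code of your own. Each camera call takes 0.05 s, during which the arm holds its last target. There are 200 camera calls.

TASK

The gear guard on the lathe's feed drive has to come open for a change of gears. First switch the drive off: push the ball lever of the isolator box, which leans towards you, right over to its far stop. Then press the two steel catch buttons on the drive's front block down together, one fingertip on each, hold both down until the guard has come free and is rising on its spring, then let go and finish when the guard stands fully open; do not pull or push the guard itself, and leave everything else on the bench where it is.

Things in the scene. Friction and masses are not known exactly. Their poses are not given: they have to be found in the camera images.
- drive: feed drive bolted to the bench: green gear case (130 x 160, rim 85 mm high), grey sheet guard on it, finned motor at its left (+y) end (127 mm high), green catch block in front. Origin: on the bench under the case; x points from front to rear (hinge side), y to the motor, z up. Catch block: 120 mm along y, x = -118 to -63 mm, top 85 mm high; bolts behind the buttons, x = -73 to -41, to 97 mm high
- catch_a_top (a point): centre of the top of the left (+y) catch button: bare steel, flat, 26 mm in diameter, at x = -92, y = +30 mm of the drive; 107 mm above the bench (22 mm above the block) when up; moves with the button
- catch_b_top (a point): the same for the right (-y) catch button, its twin at x = -92, y = -30 mm of the drive: centres 60 mm apart along the drive's y, 34 mm free between the buttons
- catch_a (a joint): how far the left catch button is pressed, m: 0 up, 0.009 fully down. Moves straight down on a spring (about 1.6 N to start, 5 N fully down), comes back when let go; draws its bolt when within about 2 mm of fully down
- catch_b (a joint): the same for the right catch button. Each button draws one of the two bolts that hold the guard, so one alone, or one after the other, frees nothing; a bolt returns as soon as its button is let go
- guard (a joint): angle of the guard, rad: 0 shut, 1.25 open stop. Hinged along the rear rim of the case; once both bolts are drawn its spring lifts it slowly by itself (about 0.3 rad/s, 4 to 6 s to the stop), front edge going up and away from the buttons, and it stays up. Let go below about 0.08 rad, the bolts catch it again half-way: press both again
- guard_front (a point): middle of the upper front edge of the guard (grey hood 130 mm front to back, 166 mm wide, 50 mm high); when shut at x = -35 mm of the drive, 135 mm above the bench
- isolator: isolator bolted to the bench left or right of the drive: grey switch box, 100 x 85 mm, 58 mm high, with a round boss to 74 mm across its top and a lever. Origin: centre of its underside; x points from its near to its far side (the way to push the lever), z up. The lever turns about the box's y axis, 62 mm above the bench
- lever_ball (a point): centre of the lever's black ball, 32 mm in diameter, 80 mm from the pivot; moves with the lever: at the start (on) it leans to the near side, about 38 mm to -x of the box's origin and 132 mm above the bench; off it stands as much to +x
- lever (a joint): angle of the isolator lever, rad: 0 leaning fully to the near side (on), 1.0 fully over to the far side (off; 0.85 counts). Stays where it is left; about 2 N at the ball moves it
- vice: a steel toolmaker's vice, bolted down, 130 x 50 mm, 52 mm high, at the drive's other side, not to be used. Origin: centre of its underside
- oil: plain grey plastic oil bottle, 52 mm across, 125 mm tall, loose, standing beside the drive's right-hand end; not to be touched. Origin: on its underside
- spare_gear: loose steel gear wheel, about 66 mm across, 18 mm thick over its hub, lying on the bench in front of the drive; not to be touched. Origin: on its underside
- chuck_key: loose T-shaped chuck key, about 100 mm long with a 100 mm cross bar, lying on the bench in front of the drive; not to be touched. Origin: on its underside
- spanner: loose steel spanner, lying on the bench; not to be touched. Origin: on its underside
- centre: loose steel lathe centre, 38 mm across, 88 mm tall, standing upright on the bench, point up; not to be touched. Origin: on its underside
- caliper: loose steel vernier caliper, about 200 mm long, lying flat on the bench; not to be touched. Origin: on its underside

How it is judged:
By the outcome, as a careful person would: the job done as asked, in the order asked, and still so for the second after the job is handed in, with the robot touching nothing.
It also fails if it takes over 54 s, if anything falls off the work surface, if the arm or the gripper's body presses on something with over 40 N, if the wrist force passes 120 N, or if a joint passes its speed limit or range.

## Working session

There is one attempt and no reset: what is moved stays moved. The work goes in short steps, Python scripts to look and compute and a tool call to move; the robot and the scene stay as the last step left them, time stands still between calls to the robot, and variables do not carry over. Pictures are saved under pics/ and viewed, about 8 in all and at most 12, crops included, and the job is handed in when it is done.

Besides the shell and the picture viewer there is one more tool, called after ">>>" in YAML: its name, and indented under it one key for each argument. arm_command: Moves the arm, as the interface text tells. Its arguments: {"type":"object","properties":{"series":{"type":"array","items":{"type":"array","items":{"type":"number"}}}},"required":["series"]}

```bash
mkdir -p pics; cat > h.py <<'E'
import numpy as np, cv2
from bench import ctrl, camera, camera_model
from scipy.spatial.transform import Rotation as R
def rot(a):
    a=np.array(a)
    return a if a.shape==(3,3) else R.from_quat(np.r_[a[1:],a[0]]).as_matrix()
def cloud(n):
    p,d=camera(n); m=camera_model(n); K=np.array(m["K"]); v,u=np.mgrid[:384,:512]
    c=np.stack([(u-K[0,2])/K[0,0]*d,(v-K[1,2])/K[1,1]*d,d],-1)
    return p,d,c@rot(m["attitude"]).T+np.array(m["position"])
E
python3 - <<'E'
from h import *
ims=[]
for n in("scene","top"):
    p,d,w=cloud(n); np.savez(f"{n}.npz",p=p,d=d,w=w)
    cv2.imwrite(f"pics/{n}0.png",cv2.resize(p[...,::-1],(800,600)))
    m=camera_model(n);print(n,m)
print(ctrl.get_obs())
E
```

```text
scene {'K': array([[393.80920496,   0.        , 253.83613285],
       [  0.        , 393.80920496, 196.50581543],
       [  0.        ,   0.        ,   1.        ]]), 'position': array([1.03974101, 0.40428388, 1.09208709]), 'attitude': array([-0.11397257,  0.40028196,  0.87663784, -0.24143468])}
top {'K': array([[417.73357067,   0.        , 253.06529394],
       [  0.        , 417.73357067, 193.88955369],
       [  0.        ,   0.        ,   1.        ]]), 'position': array([0.37603869, 0.00621235, 1.0774611 ]), 'attitude': array([ 0.06743701, -0.66496196,  0.7398812 , -0.07650915])}
{'time_s': 0.1, 'q': array([-1.38130542e+00,  1.81502204e-01,  1.60787589e+00,  7.00498948e-06,
        1.35377215e+00, -2.06284640e-01]), 'dq': array([ 0.00112674, -0.00080467, -0.00362938,  0.00222508, -0.00129149,
        0.00052135]), 'joint_efforts': array([-1.70006920e-04, -4.45877910e+01, -3.52238238e+01, -5.49476918e-04,
        4.04283681e-03,  2.20139810e-06]), 'eef_pos': array([ 0.22163223, -0.53017596,  0.30306973]), 'eef_rot': array([-7.78740071e-04,  9.80483877e-01,  1.96597966e-01,  9.95899667e-06]), 'wrist_force': array([ 0.58124686, -0.07759144, -0.05312156]), 'torque': array([ 0.03560831, -0.05250269, -0.01607826]), 'opening': 0.9993588555044873}
```

View pics/scene0.png

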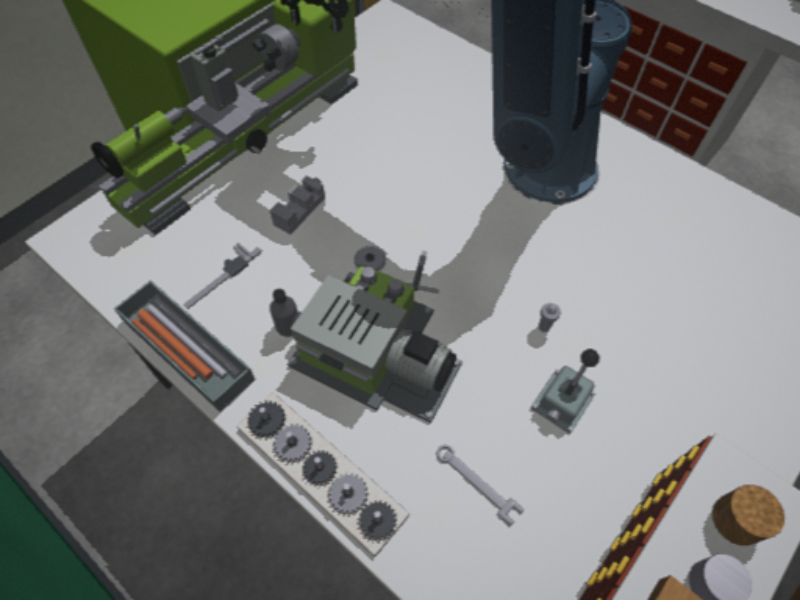

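View pics/top0.png

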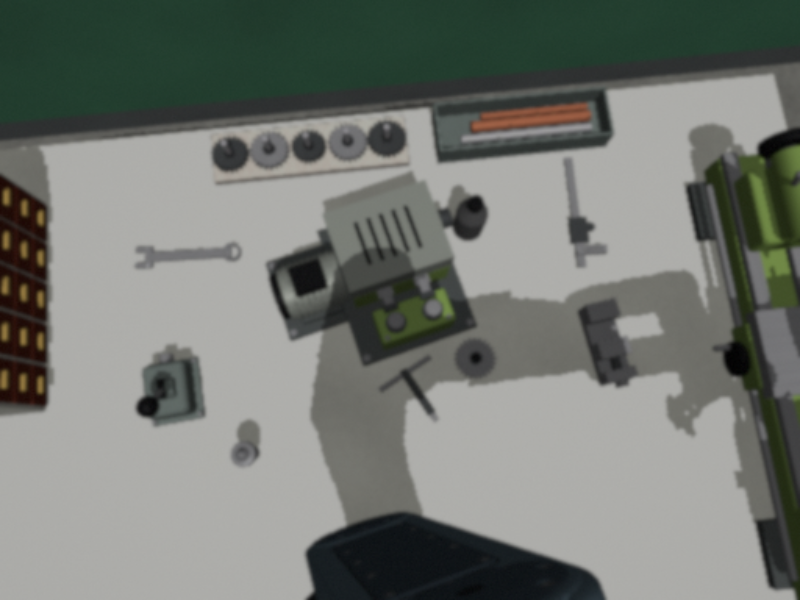

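The top view (800x600) shows buttons a at (396,321) and b at (433,308), the ball at (148,406), the isolator box at about (172,388), and the lathe centre at (245,453). The chuck key and spare gear lie in front of the catch block. Next I'll measure these.

```bash
python3 - <<'E'
from h import *
np.set_printoptions(precision=4,suppress=True)
z=np.load("top.npz");p,d,w=z["p"],z["d"],z["w"]
def ray(n,u,v,h):
    m=camera_model(n);K=m["K"];r=rot(m["attitude"])@np.array([(u-K[0,2])/K[0,0],(v-K[1,2])/K[1,1],1]);P=np.array(m["position"]);return P+r*(h-P[2])/r[2]
for nm,u,v,h in(("a",253.4,205.4,.107),("b",277,197,.107),("ball",94.7,260,.132),("centre",156.5,290,.088),("gear",304,229,.018),("key end",279,267,.01)):
    ui,vi=int(u),int(v); print(nm,ray("top",u,v,h),w[vi,ui],np.median(w[vi-2:vi+3,ui-2:ui+3].reshape(-1,3),0))
H=w[...,2]; 
def seg(lo,hi,x0,x1,y0,y1,name):
    k=(H>lo)&(H<hi)&(w[...,0]>x0)&(w[...,0]<x1)&(w[...,1]>y0)&(w[...,1]<y1)
    n,l,s,c=cv2.connectedComponentsWithStats(k.astype(np.uint8))
    for i in range(1,n):
        if s[i,4]>25:
            q=w[l==i]; r=cv2.minAreaRect((q[:,:2]*1000).astype(np.float32)); print(name,s[i,4],q.mean(0),r)
B=ray("top",110,248,.05)
seg(.098,.112,.3,.56,-.15,.15,"btn")
seg(.05,.066,B[0]-.1,B[0]+.1,B[1]-.1,B[1]+.1,"iso")
seg(.115,.16,B[0]-.1,B[0]+.1,B[1]-.1,B[1]+.1,"ball")
seg(.075,.09,.3,.6,-.2,.2,"block")
seg(.128,.14,.4,.7,-.2,.2,"guard")
# circles in upscaled crop
c=cv2.resize(p[180:225,235:300],None,fx=8,fy=8,interpolation=cv2.INTER_CUBIC);e=cv2.resize(p[215:300,80:170],None,fx=7,fy=7,interpolation=cv2.INTER_CUBIC)
o=np.zeros((e.shape[0],1160,3),np.uint8);o[:360,:520]=c;o[:,530:]=e[:, :630]
cv2.imwrite("pics/c.png",cv2.resize(o,(800,int(o.shape[0]*800/1160)))[...,::-1])
E
```

```text
a [ 0.5481 -0.0149  0.107 ] [ 0.5487 -0.014   0.1095] [ 0.549 -0.014  0.109]
b [ 0.5623 -0.0727  0.107 ] [ 0.5617 -0.0724  0.11  ] [ 0.5617 -0.0721  0.1081]
ball [0.4581 0.3517 0.132 ] [0.4566 0.3464 0.1509] [0.4566 0.3464 0.1516]
centre [0.3781 0.2282 0.088 ] [0.3783 0.2313 0.0794] [0.3783 0.2313 0.0794]
gear [ 0.4895 -0.1385  0.018 ] [ 0.4893 -0.1381  0.0205] [ 0.4893 -0.1381  0.0205]
key end [ 0.4018 -0.0644  0.01  ] [ 0.4018 -0.0641  0.0135] [ 0.4016 -0.0644  0.0102]
btn 29 [ 0.556  -0.0733  0.106 ] ((555.594482421875, -73.64511108398438), (7.3355393409729, 21.339218139648438), 1.0978825092315674)
btn 81 [ 0.5488 -0.0151  0.1082] ((548.1355590820312, -15.166458129882812), (21.25269317626953, 20.505645751953125), 83.79090118408203)
iso 663 [0.4919 0.3449 0.0582] ((490.0165100097656, 352.14263916015625), (84.07662963867188, 69.63311767578125), 3.511902332305908)
ball 173 [0.458  0.3466 0.1468] ((458.46710205078125, 349.4334411621094), (30.929229736328125, 28.696731567382812), 87.09957122802734)
block 768 [ 0.5553 -0.0435  0.0861] ((559.1334228515625, -44.291770935058594), (55.609466552734375, 120.18624877929688), 13.621916770935059)
block 153 [0.5887 0.1095 0.0833] ((589.7608032226562, 106.54393005371094), (12.40634822845459, 106.09093475341797), 9.543514251708984)
guard 2563 [ 0.6546 -0.0148  0.1368] ((665.6688842773438, -19.003440856933594), (108.73857879638672, 166.13995361328125), 13.178176879882812)
guard 205 [0.6272 0.1102 0.1295] ((626.8392333984375, 110.72418212890625), (43.263668060302734, 49.213314056396484), 10.762274742126465)
```

View pics/c.png

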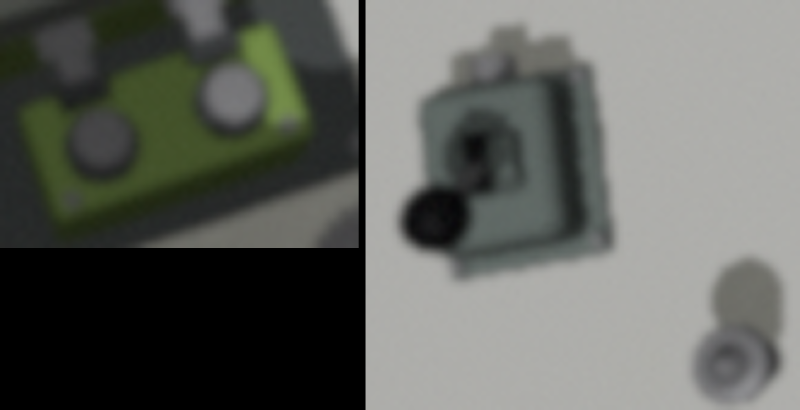

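```bash
cat >> h.py <<'E'
np.set_printoptions(precision=4,suppress=True)
def ray(n,u,v,h):
    m=camera_model(n);K=m["K"];r=rot(m["attitude"])@np.array([(u-K[0,2])/K[0,0],(v-K[1,2])/K[1,1],1]);P=np.array(m["position"]);return P+r*(h-P[2])/r[2]
def go(t,yaw=None):
    "tool-axis shift (mm) to TCP target t, turn about tool z (deg)"
    o=ctrl.get_obs();M=rot(o["eef_rot"]);s=M.T@(np.array(t)-o["eef_pos"])
    y=np.degrees(np.arctan2(M[1,0],M[0,0]))
    print("t",o["time_s"],"pos",o["eef_pos"],"yaw",y,"tilt",M[:,2],"F",o["wrist_force"],"\nshift mm",s*1000,"turn", None if yaw is None else y-yaw)
E
python3 - <<'E'
from h import *
cr=lambda X,Y,h:ray("top",80+(X-365.5)*1.45/7-.4,215+Y*1.45/7-.4,h)
A,B,C=cr(457,275,.004),cr(612,247,.004),cr(585,63,.004)
# box top edges at z .058
D,E=cr(452,252,.058),cr(553,240,.058)
F,G=cr(425,97,.058),cr(548,75,.058)
f=lambda p,q:np.degrees(np.arctan2(q[1]-p[1],q[0]-p[0]))
print("yaw base",f(A,B)+90,f(B,C),"top",f(D,E)+90,f(F,G)+90);print(A,B,C,D,F,G)
z=np.load("top.npz");w=z["w"]
# base plate + box faces: side heights
for lo,hi in((.054,.062),(.066,.08)):
    k=(w[...,2]>lo)&(w[...,2]<hi)&(abs(w[...,0]-.49)<.1)&(abs(w[...,1]-.345)<.1)
    q=w[k];print(lo,k.sum(),q.mean(0),np.percentile(q,[2,98],axis=0))
z=np.load("scene.npz");w=z["w"]
k=(w[...,2]>.11)&(w[...,2]<.16)&(abs(w[...,0]-.47)<.08)&(abs(w[...,1]-.345)<.08)
v,u=np.nonzero(k);print("ball scene px",u.mean(),v.mean(),k.sum(),w[k].mean(0),ray("scene",u.mean(),v.mean(),.132))
k=(w[...,2]>.054)&(w[...,2]<.062)&(abs(w[...,0]-.49)<.1)&(abs(w[...,1]-.345)<.1)
print(cv2.minAreaRect((w[k][:,:2]*1000).astype(np.float32)))
go([.45,-.15,.303],13.6)
E
```

```text
yaw base 4.098625827273025 5.641375658665198 top 0.6294975410616388 4.194217950484344
[0.4392 0.3897 0.004 ] [0.4451 0.3085 0.004 ] [0.5436 0.3182 0.004 ] [0.4476 0.3725 0.058 ] [0.5265 0.3837 0.058 ] [0.5311 0.3214 0.058 ]
0.054 558 [0.4928 0.3462 0.0584] [[0.4503 0.3191 0.0546]
 [0.5292 0.3836 0.0616]]
0.066 164 [0.4905 0.349  0.0735] [[0.4756 0.3341 0.0671]
 [0.5037 0.3689 0.078 ]]
ball scene px 376.37984496124034 229.3798449612403 129 [0.4661 0.3519 0.142 ] [0.46   0.3513 0.132 ]
((451.765869140625, 328.97589111328125), (186.2371826171875, 86.99179077148438), 30.802507400512695)
t 0.1 pos [ 0.2216 -0.5302  0.3031] yaw 22.676167697412524 tilt [-0.0003  0.0015 -1.    ] F [ 0.5812 -0.0776 -0.0531] 
shift mm [ 357.2809 -262.7463    0.5863] turn 9.076167697412524
```

>>> arm_command:
  series:
    - [0.036,-0.027,0,0,0,3.5,0]
    - [0.072,-0.053,0,0,0,7,0]
    - [0.108,-0.08,0,0,0,10.5,0]
    - [0.144,-0.106,0,0,0,14,0]
    - [0.18,-0.133,0,0,0,17.7,0]

```text
time_s: 0.6
eef_pos: [0.337, -0.3367, 0.3036]
eef_rot: [-0.0, 0.999, 0.042, -0.0]
wrist_force: [0.4, -0.5, 0.3]
opening: 0.146
```

```bash
python3 -c "
from h import *
go([.44,.0,.303],5);go([.409,.347,.24],5)"
```

```text
t 0.6 pos [ 0.337  -0.3367  0.3036] yaw 4.80000543528273 tilt [-0.0001  0.0004 -1.    ] F [ 0.3926 -0.5339  0.2883] 
shift mm [ 130.8449 -326.9232    0.6896] turn -0.19999456471726962
t 0.6 pos [ 0.337  -0.3367  0.3036] yaw 4.80000543528273 tilt [-0.0001  0.0004 -1.    ] F [ 0.3926 -0.5339  0.2883] 
shift mm [ 128.9965 -675.2725   63.8431] turn -0.19999456471726962
```

>>> arm_command:
  series:
    - [0.014,-0.045,0,0,0,0,0]
    - [0.028,-0.09,0,0,0,0,0]
    - [0.042,-0.135,0,0,0,0,0]
    - [0.056,-0.18,0,0,0,0,0]
    - [0.07,-0.225,0,0,0,0,0]

```text
time_s: 1.1
eef_pos: [0.3865, -0.1063, 0.3037]
eef_rot: [-0.0, 0.999, 0.043, 0.0]
wrist_force: [0.9, -1.0, -0.6]
opening: -0.002
```

>>> arm_command:
  series:
    - [0.01,-0.045,0,0,0,0,0]
    - [0.02,-0.09,0,0,0,0,0]
    - [0.03,-0.135,0,0,0,0,0]
    - [0.04,-0.18,0,0,0,0,0]
    - [0.05,-0.225,0,0,0,0,0]

```text
time_s: 1.6
eef_pos: [0.4166, 0.1223, 0.3038]
eef_rot: [0.0, 0.999, 0.043, 0.0]
wrist_force: [0.8, -0.5, 0.3]
opening: 0.001
```

>>> arm_command:
  series:
    - [0.002,-0.045,0,0,0,0,0]
    - [0.004,-0.09,0,0,0,0,0]
    - [0.006,-0.135,0.01,0,0,0,0]
    - [0.008,-0.18,0.03,0,0,0,0]
    - [0.009,-0.225,0.06,0,0,0,0]

```text
time_s: 2.1
eef_pos: [0.4069, 0.3444, 0.2466]
eef_rot: [-0.001, 0.999, 0.044, 0.001]
wrist_force: [0.8, 0.8, 0.1]
opening: 0.001
```

```bash
python3 - <<'E'
from h import *
go([.409,.347,.181],5)
p,d,w=cloud("top");cv2.imwrite("pics/l1.png",cv2.resize(p[200:310,60:200,::-1],(763,600),interpolation=cv2.INTER_CUBIC))
E
```

```text
t 2.1 pos [0.4069 0.3444 0.2466] yaw 5.014538847391716 tilt [ 0.0029  0.0016 -1.    ] F [0.7567 0.7568 0.0519] 
shift mm [ 2.1672 -2.3592 65.6326] turn 0.014538847391715848
```

View pics/l1.png

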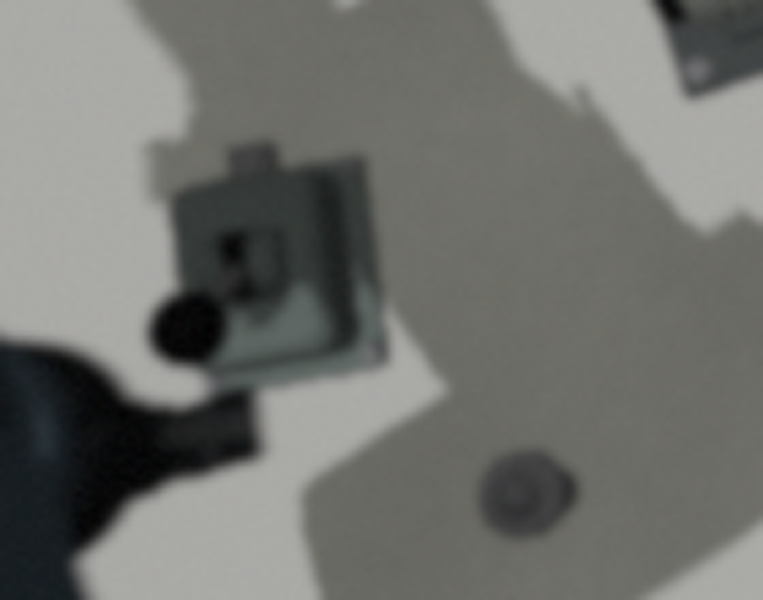

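The finger stands on the near side of the ball, which is still leaning near at (188,328) in the crop. I'll go down, then push.

>>> arm_command:
  series:
    - [0.001,-0.002,0.02,0,0,0,0]
    - [0.002,-0.003,0.04,0,0,0,0]
    - [0.002,-0.003,0.055,0,0,0,0]
    - [0.002,-0.003,0.066,0,0,0,0]
    - [0.002,-0.003,0.066,0,0,0,0]

```text
time_s: 2.65
eef_pos: [0.4074, 0.3443, 0.1783]
eef_rot: [0.001, 0.999, 0.043, -0.002]
wrist_force: [-1.3, 0.1, 0.4]
opening: 0.004
```

>>> arm_command:
  series:
    - [0.01,0,0,0,0,0,0]
    - [0.02,0,0,0,0,0,0]
    - [0.03,0,0,0,0,0,0]
    - [0.04,0,0,0,0,0,0]
    - [0.05,0,0,0,0,0,0]

```text
time_s: 3.15
eef_pos: [0.4593, 0.3494, 0.1806]
eef_rot: [-0.0, 0.999, 0.043, 0.0]
wrist_force: [-3.3, -0.2, 1.9]
opening: 0.002
```

>>> arm_command:
  series:
    - [0.01,0,0,0,0,0,0]
    - [0.02,0,0,0,0,0,0]
    - [0.028,0,0,0,0,0,0]
    - [0.034,0,0,0,0,0,0]
    - [0.038,0,0,0,0,0,0]

```text
time_s: 3.65
eef_pos: [0.4962, 0.3524, 0.1795]
eef_rot: [0.0, 0.999, 0.043, -0.001]
wrist_force: [-3.5, -0.5, -1.0]
opening: 0.003
```

```bash
python3 - <<'E'
from h import *
go([.507,.3555,.181],5)
p,d,w=cloud("scene");cv2.imwrite("pics/l2.png",cv2.resize(p[200:300,320:450,::-1],(780,600),interpolation=cv2.INTER_CUBIC))
E
```

```text
t 3.65 pos [0.4962 0.3524 0.1795] yaw 4.963321255737376 tilt [-0.0012 -0.0006 -1.    ] F [-3.522  -0.5187 -1.0323] 
shift mm [10.9808 -2.1728 -1.4892] turn -0.036678744262624186
```

View pics/l2.png

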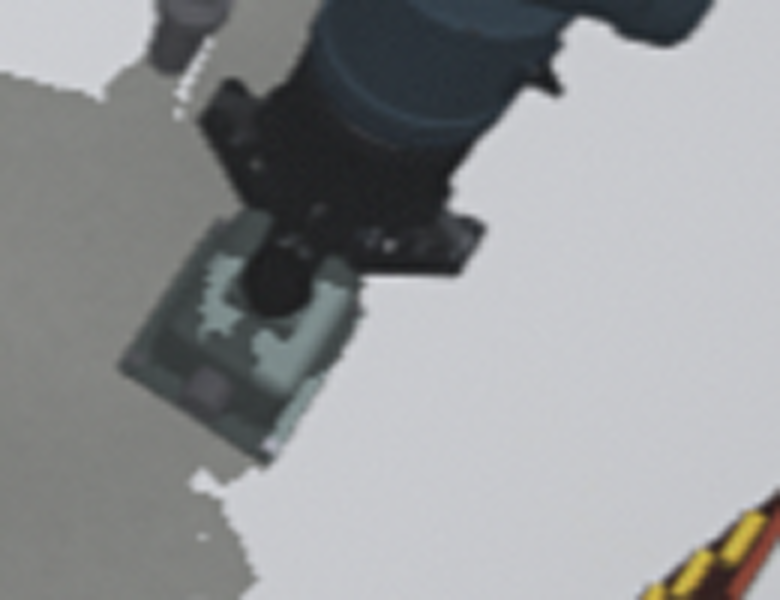

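The ball, at (280,280) in the crop, is being pushed squarely and is already over to the far side. I'll go on gently until the force rises at the stop.

>>> arm_command:
  series:
    - [0.002,0,0,0,0,0,0]
    - [0.004,0,0,0,0,0,0]
    - [0.006,0,0,0,0,0,0]
    - [0.008,0,0,0,0,0,0]
    - [0.009,0,0,0,0,0,0]

```text
time_s: 4.2
eef_pos: [0.5017, 0.3533, 0.1797]
eef_rot: [0.001, 0.999, 0.044, -0.004]
wrist_force: [-18.2, -3.1, 9.7]
opening: -0.003
```

>>> arm_command:
  series:
    - [0.001,0,0,0,0,0,0]
    - [0.002,0,0,0,0,0,0]
    - [0.003,0,0,0,0,0,0]
    - [0.004,0,0,0,0,0,0]
    - [0.004,0,0,0,0,0,0]

```text
time_s: 4.7
eef_pos: [0.5024, 0.3535, 0.1795]
eef_rot: [0.002, 0.999, 0.044, -0.008]
wrist_force: [-29.9, -5.5, 18.9]
opening: -0.0
```

The wrist force rose to 30 N with almost no travel, so the lever is at its stop. I'll back off, then rise.

>>> arm_command:
  series:
    - [-0.01,0,0,0,0,0,0]
    - [-0.025,0,0,0,0,0,0]
    - [-0.045,0,0,0,0,0,0]
    - [-0.065,0,-0.02,0,0,0,0]
    - [-0.085,0,-0.06,0,0,0,0]

```text
time_s: 5.2
eef_pos: [0.4226, 0.3455, 0.2381]
eef_rot: [0.001, 0.999, 0.043, -0.002]
wrist_force: [0.4, 0.4, 0.2]
opening: -0.004
```

>>> arm_command:
  series:
    - [-0.005,0.02,-0.04,0,0,0,0.045]
    - [-0.005,0.05,-0.06,0,0,-2,0.045]
    - [-0.005,0.09,-0.06,0,0,-4,0.045]
    - [-0.005,0.135,-0.06,0,0,-6,0.045]
    - [-0.005,0.18,-0.06,0,0,-8.6,0.045]

```text
time_s: 5.7
eef_pos: [0.4356, 0.1653, 0.3014]
eef_rot: [0.0, 0.993, 0.12, 0.002]
wrist_force: [-0.1, 0.2, -0.4]
opening: 0.528
```

```bash
python3 - <<'E'
from h import *
go([.553,-.044,.24],13.6);print(ctrl.get_obs()["opening"])
p,d,w=cloud("top");cv2.imwrite("pics/l3.png",cv2.resize(p[170:310,60:250,::-1],(800,589),interpolation=cv2.INTER_CUBIC))
H=w[...,2];k=(H>.115)&(H<.16)&(abs(w[...,0]-.53)<.06)&(abs(w[...,1]-.352)<.05)
print("ball",k.sum(),w[k].mean(0))
E
```

```text
t 5.7 pos [0.4356 0.1653 0.3014] yaw 13.73478807353303 tilt [ 0.0044  0.0001 -1.    ] F [-0.1019  0.2486 -0.4056] 
shift mm [ 64.0574 231.138   61.9328] turn 0.13478807353303068
0.5275786410629351
ball 0 [nan nan nan]<stdin>:5: RuntimeWarning: Mean of empty slice.
  ret = um.true_divide(
```

View pics/l3.png

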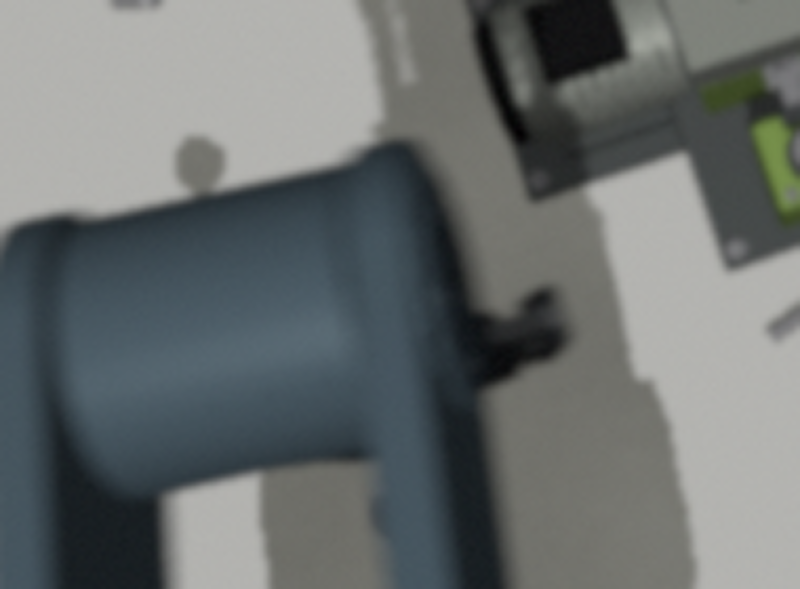

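The arm hides the isolator in this view, so I'll check the ball from the scene camera once the arm is over the drive. Only the ball's shadow shows, at (200,160).

>>> arm_command:
  series:
    - [0.013,0.046,0,0,0,0,0.045]
    - [0.026,0.092,0,0,0,0,0.045]
    - [0.039,0.138,0,0,0,0,0.045]
    - [0.052,0.185,0.01,0,0,0,0.045]
    - [0.064,0.231,0.025,0,0,0,0.045]

```text
time_s: 6.25
eef_pos: [0.5536, -0.0454, 0.2769]
eef_rot: [0.001, 0.993, 0.118, 0.003]
wrist_force: [-0.3, 0.6, 0.9]
opening: 0.529
```

>>> arm_command:
  series:
    - [0,0,0.02,0,0,0,0.045]
    - [0,0,0.04,0,0,0,0.045]
    - [0,0,0.06,0,0,0,0.045]
    - [0,0,0.075,0,0,0,0.045]
    - [0,0,0.075,0,0,0,0.045]

```text
time_s: 6.75
eef_pos: [0.5506, -0.0427, 0.1983]
eef_rot: [-0.001, 0.993, 0.118, -0.001]
wrist_force: [-0.6, 0.0, -0.3]
opening: 0.525
```

```bash
python3 - <<'E'
from h import *
go([.5545,-.0438,.18],13.6)
p,d,w=cloud("scene");t=camera("top")[0]
H=w[...,2];k=(H>.115)&(H<.16)&(abs(w[...,0]-.53)<.06)&(abs(w[...,1]-.352)<.05)
v,u=np.nonzero(k);print("ball",k.sum(),w[k].mean(0),ray("scene",u.mean(),v.mean(),.132))
o=np.hstack([cv2.resize(p[140:270,180:400],(440,260)),cv2.resize(t[150:280,80:260],(360,260))])
a=cv2.resize(p[140:240,190:300],(400,364),interpolation=cv2.INTER_CUBIC);b=cv2.resize(p[190:290,310:420],(400,364),interpolation=cv2.INTER_CUBIC)
cv2.imwrite("pics/b1.png",np.hstack([a,b])[...,::-1])
E
```

```text
t 6.75 pos [ 0.5506 -0.0427  0.1983] yaw 13.575742704461225 tilt [-0.0027  0.0007 -1.    ] F [-0.5633  0.0179 -0.3469] 
shift mm [ 3.6038  2.0111 18.2808] turn -0.024257295538774315
ball 120 [0.5342 0.3571 0.1421] [0.5289 0.3566 0.132 ]
```

View pics/b1.png

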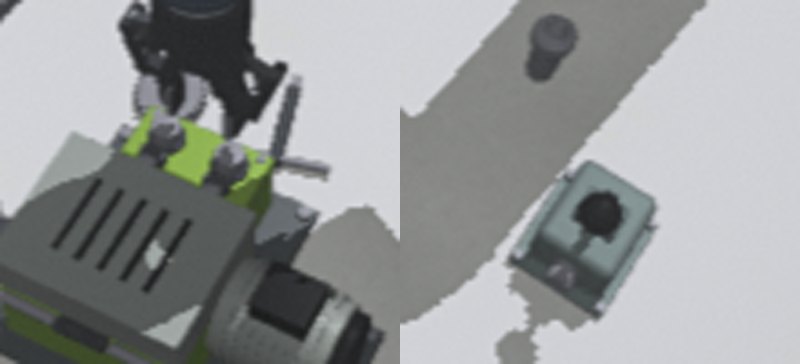

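The fingertips hang just in front of and above the two buttons, at (172,108) and (232,130) against (165,138) and (228,160). The lever is over. Before pressing I'll fit the ball as a sphere, old against new.

```bash
python3 - <<'E'
from h import *
from scipy.optimize import least_squares
def fit(w,c0):
    c=np.array(c0)
    for _ in range(5):
        q=w.reshape(-1,3);r=np.linalg.norm(q-c,axis=1);q=q[(r<.022)&(q[:,2]>.125)]
        c=least_squares(lambda x:np.linalg.norm(q-x,axis=1)-.016,c,loss="soft_l1",f_scale=.002).x
    return c,len(q)
print("old",fit(np.load("scene.npz")["w"],[.46,.351,.132]),fit(np.load("top.npz")["w"],[.459,.351,.132]))
print("new",fit(cloud("scene")[2],[.53,.356,.132]),fit(cloud("top")[2],[.53,.356,.132]))
E
```

```text
old (array([0.4597, 0.3515, 0.136 ]), 116) (array([0.459 , 0.3504, 0.1369]), 173)
new (array([0.5292, 0.3565, 0.1331]), 120) (array([0.5284, 0.3555, 0.1336]), 166)
```

The ball is now 38 mm beyond the box centre (about x = 0.491) at 133 mm high, which matches the far stop. The shorter 70 mm chord means the start leaned a little less than nominal. Now the buttons.

>>> arm_command:
  series:
    - [0.002,0.001,0.005,0,0,0,0.045]
    - [0.003,0.001,0.01,0,0,0,0.045]
    - [0.003,0.001,0.015,0,0,0,0.045]
    - [0.003,0.001,0.017,0,0,0,0.045]
    - [0.003,0.001,0.017,0,0,0,0.045]

```text
time_s: 7.45
eef_pos: [0.5542, -0.0431, 0.1825]
eef_rot: [-0.0, 0.993, 0.118, -0.001]
wrist_force: [-0.2, 0.3, 0.3]
opening: 0.525
```

```bash
python3 - <<'E'
from h import *
go([.5548,-.0438,.175],13.6)
a=camera("scene")[0][155:205,205:270];b=camera("top")[0][170:230,225:303]
cv2.imwrite("pics/b2.png",np.hstack([cv2.resize(x,(400,308),interpolation=cv2.INTER_CUBIC) for x in(a,b)])[...,::-1])
E
```

```text
t 7.45 pos [ 0.5542 -0.0431  0.1825] yaw 13.577324859154816 tilt [-0.0012  0.0004 -1.    ] F [-0.2397  0.3092  0.2873] 
shift mm [0.4072 0.8606 7.4895] turn -0.02267514084518396
```

View pics/b2.png

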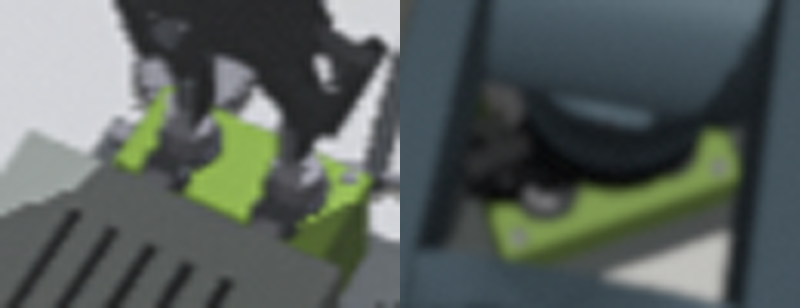

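Both tips stand over the button tops, at about (195,125) and (290,165) in the left half. Pressing slowly.

>>> arm_command:
  series:
    - [0,0.001,0.002,0,0,0,0.045]
    - [0,0.001,0.004,0,0,0,0.045]
    - [0,0.001,0.006,0,0,0,0.045]
    - [0,0.001,0.008,0,0,0,0.045]
    - [0,0.001,0.01,0,0,0,0.045]

```text
time_s: 8.05
eef_pos: [0.5549, -0.0442, 0.1736]
eef_rot: [0.0, 0.993, 0.118, 0.0]
wrist_force: [-1.9, 0.8, 6.8]
opening: 0.526
```

>>> arm_command:
  series:
    - [0,0,0.001,0,0,0,0.045]
    - [0,0,0.002,0,0,0,0.045]
    - [0,0,0.003,0,0,0,0.045]
    - [0,0,0.004,0,0,0,0.045]
    - [0,0,0.005,0,0,0,0.045]

```text
time_s: 8.55
eef_pos: [0.5549, -0.0442, 0.1691]
eef_rot: [0.0, 0.993, 0.118, 0.0]
wrist_force: [-4.0, 0.5, 9.4]
opening: 0.528
```

The force fits both springs nearly fully down. A little more, then hold.

>>> arm_command:
  series:
    - [0,0,0.001,0,0,0,0.045]
    - [0,0,0.002,0,0,0,0.045]
    - [0,0,0.003,0,0,0,0.045]
    - [0,0,0.003,0,0,0,0.045]
    - [0,0,0.003,0,0,0,0.045]

```text
time_s: 9.05
eef_pos: [0.5551, -0.0443, 0.1683]
eef_rot: [0.0, 0.993, 0.118, 0.0]
wrist_force: [-11.1, 1.9, 25.7]
opening: 0.529
```

>>> arm_command:
  series:
    - [0,0,0,0,0,0,0.045]
    - [0,0,0,0,0,0,0.045]
    - [0,0,0,0,0,0,0.045]
    - [0,0,0,0,0,0,0.045]
    - [0,0,0,0,0,0,0.045]

```text
time_s: 9.55
eef_pos: [0.555, -0.0443, 0.1683]
eef_rot: [0.0, 0.993, 0.118, 0.0]
wrist_force: [-12.4, 2.1, 25.0]
opening: 0.53
```

```bash
python3 - <<'E'
from h import *
go([.555,-.044,.166],13.6)
p,d,w=cloud("scene");cv2.imwrite("pics/g1.png",cv2.resize(p[140:260,170:320,::-1],(750,600),interpolation=cv2.INTER_CUBIC))
o=np.array([.555,-.044])+.092*np.array([.972,.235])
k=(np.hypot(w[...,0]-o[0],w[...,1]-o[1])<.07)&(w[...,2]>.1);print("guard max z",np.percentile(w[k][:,2],[50,95]))
w0=np.load("scene.npz")["w"];k=(np.hypot(w0[...,0]-o[0],w0[...,1]-o[1])<.07)&(w0[...,2]>.1);print("before",np.percentile(w0[k][:,2],[50,95]))
E
```

```text
t 9.55 pos [ 0.555  -0.0443  0.1683] yaw 13.60296963345694 tilt [ 0.0002 -0.0007 -1.    ] F [-12.3666   2.0786  24.9991] 
shift mm [ 0.026  -0.2543  2.2816] turn 0.002969633456940457
guard max z [0.2539 0.4515]
before [0.1361 0.139 ]
```

View pics/g1.png

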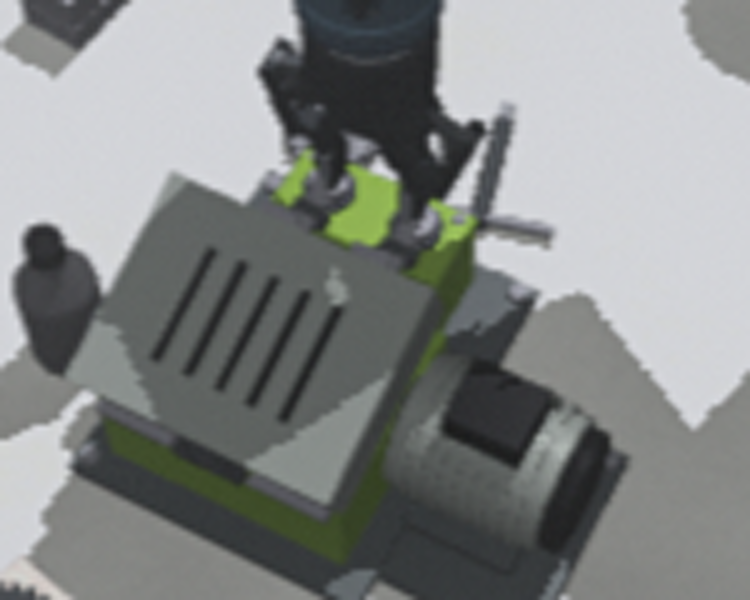

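>>> arm_command:
  series:
    - [0,0,0,0,0,0,0.045]
    - [0,0,0,0,0,0,0.045]
    - [0,0,0,0,0,0,0.045]
    - [0,0,0,0,0,0,0.045]
    - [0,0,0,0,0,0,0.045]

```text
time_s: 10.1
eef_pos: [0.555, -0.0442, 0.1683]
eef_rot: [0.0, 0.993, 0.118, 0.0]
wrist_force: [-11.6, 1.2, 25.7]
opening: 0.53
```

```bash
cat >> h.py <<'E'
def guard():
    "guard top slope (rad) in drive x, from 2 pixel-near windows of scene depth"
    w=cloud("scene")[2];ex=np.array([.972,.235]);ey=np.array([-.235,.972]);o=np.array([.5549,-.0440])+.092*ex
    q=w.reshape(-1,3);x=(q[:,:2]-o)@ex;y=(q[:,:2]-o)@ey
    for x0 in(-25,0,30,60,80):
        k=(abs(x*1000-x0)<8)&(abs(y)<.06)&(q[:,2]<.3)&(q[:,2]>.03);print(x0,k.sum(),np.median(q[k,2])if k.any() else None)
E
python3 - <<'E'
from h import *
guard();go([.555,-.044,.166])
p=camera("scene")[0];p0=np.load("scene.npz")["p"]
cv2.imwrite("pics/g2.png",np.hstack([cv2.resize(x[150:220,195:275,::-1],(400,350),interpolation=cv2.INTER_CUBIC) for x in (p0,p)]))
E
```

```text
-25 56 0.15961769803154335
0 19 0.1732250242949519
30 282 0.1827206828026906
60 285 0.16541773183954633
80 297 0.15388354746383381
t 10.15 pos [ 0.555  -0.0442  0.1683] yaw 13.60405055018579 tilt [ 0.0002 -0.0006 -1.    ] F [-11.6029   2.3896  25.2142] 
shift mm [ 0.0389 -0.2235  2.2591] turn None
```

View pics/g2.png

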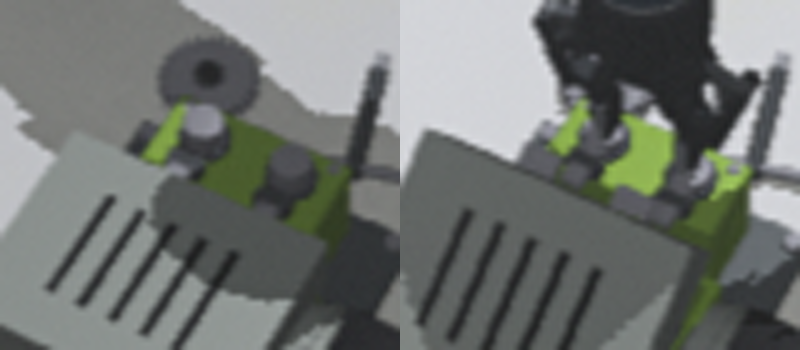

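The guard is free and rising: its slope is now about 0.5 rad and the front edge is well up. I'll let go straight up and retreat towards the base.

>>> arm_command:
  series:
    - [0,0,-0.005,0,0,0,0.045]
    - [-0.002,0,-0.015,0,0,0,0.045]
    - [-0.008,0,-0.03,0,0,0,0.045]
    - [-0.02,0,-0.05,0,0,0,0.045]
    - [-0.04,0,-0.08,0,0,0,0.045]

```text
time_s: 10.7
eef_pos: [0.515, -0.0533, 0.2444]
eef_rot: [-0.001, 0.993, 0.118, -0.001]
wrist_force: [0.0, -1.1, 0.2]
opening: 0.525
```

>>> arm_command:
  series:
    - [-0.02,0,-0.02,0,0,0,0.045]
    - [-0.05,0,-0.04,0,0,0,0.045]
    - [-0.08,0,-0.05,0,0,0,0.045]
    - [-0.11,0,-0.06,0,0,0,0.045]
    - [-0.13,0,-0.06,0,0,0,0.045]

```text
time_s: 11.2
eef_pos: [0.3885, -0.0844, 0.3064]
eef_rot: [0.001, 0.993, 0.118, 0.001]
wrist_force: [-0.5, -0.8, -0.1]
opening: 0.526
```

>>> arm_command:
  series:
    - [0,0,0,0,0,0,0.045]
    - [0,0,0,0,0,0,0.045]
    - [0,0,0,0,0,0,0.045]
    - [0,0,0,0,0,0,0.045]
    - [0,0,0,0,0,0,0.045]

```text
time_s: 11.7
eef_pos: [0.39, -0.0839, 0.3048]
eef_rot: [-0.0, 0.993, 0.119, -0.0]
wrist_force: [0.2, 0.8, -0.9]
opening: 0.525
```

>>> arm_command:
  series:
    - [0,0,0,0,0,0,0.045]
    - [0,0,0,0,0,0,0.045]
    - [0,0,0,0,0,0,0.045]
    - [0,0,0,0,0,0,0.045]
    - [0,0,0,0,0,0,0.045]

```text
time_s: 12.2
eef_pos: [0.3896, -0.0841, 0.3052]
eef_rot: [0.0, 0.993, 0.118, 0.0]
wrist_force: [-0.8, 0.5, 0.5]
opening: 0.529
```

>>> arm_command:
  series:
    - [0,0,0,0,0,0,0.045]
    - [0,0,0,0,0,0,0.045]
    - [0,0,0,0,0,0,0.045]
    - [0,0,0,0,0,0,0.045]
    - [0,0,0,0,0,0,0.045]

```text
time_s: 12.7
eef_pos: [0.3896, -0.0841, 0.3052]
eef_rot: [0.0, 0.993, 0.118, 0.0]
wrist_force: [0.1, -0.2, -0.9]
opening: 0.528
```

>>> arm_command:
  series:
    - [0,0,0,0,0,0,0.045]
    - [0,0,0,0,0,0,0.045]
    - [0,0,0,0,0,0,0.045]
    - [0,0,0,0,0,0,0.045]
    - [0,0,0,0,0,0,0.045]

```text
time_s: 13.2
eef_pos: [0.3896, -0.0841, 0.3052]
eef_rot: [0.0, 0.993, 0.118, 0.0]
wrist_force: [-0.2, 0.0, -0.5]
opening: 0.524
```

>>> arm_command:
  series:
    - [0,0,0,0,0,0,0.045]
    - [0,0,0,0,0,0,0.045]
    - [0,0,0,0,0,0,0.045]
    - [0,0,0,0,0,0,0.045]
    - [0,0,0,0,0,0,0.045]

```text
time_s: 13.7
eef_pos: [0.3896, -0.0841, 0.3052]
eef_rot: [-0.0, 0.993, 0.118, 0.0]
wrist_force: [0.2, -0.6, -0.2]
opening: 0.53
```

>>> arm_command:
  series:
    - [0,0,0,0,0,0,0.045]
    - [0,0,0,0,0,0,0.045]
    - [0,0,0,0,0,0,0.045]
    - [0,0,0,0,0,0,0.045]
    - [0,0,0,0,0,0,0.045]

```text
time_s: 14.2
eef_pos: [0.3896, -0.0841, 0.3052]
eef_rot: [-0.0, 0.993, 0.118, -0.0]
wrist_force: [0.3, -0.2, 0.5]
opening: 0.527
```

```bash
python3 - <<'E'
from h import *
guard();go([.555,-.044,.166])
p,d,w=cloud("scene");np.savez("s1.npz",p=p,w=w);cv2.imwrite("pics/e1.png",cv2.resize(p[...,::-1],(800,600)))
E
```

```text
-25 275 0.07379361497885895
0 39 0.10357832780536746
30 0 None
60 193 0.21263804533013952
80 216 0.216761193742887
t 14.25 pos [ 0.3896 -0.0841  0.3052] yaw 13.57477688865042 tilt [-0.  0. -1.] F [0.3732 0.4299 0.0172] 
shift mm [170.2319  -0.114  139.1632] turn None
```

>>> arm_command:
  series:
    - [0,0,0,0,0,0,0.045]
    - [0,0,0,0,0,0,0.045]
    - [0,0,0,0,0,0,0.045]
    - [0,0,0,0,0,0,0.045]
    - [0,0,0,0,0,0,0.045]

```text
time_s: 14.8
eef_pos: [0.3895, -0.0841, 0.3052]
eef_rot: [-0.0, 0.993, 0.118, -0.0]
wrist_force: [0.4, -0.3, 0.5]
opening: 0.523
```

>>> arm_command:
  series:
    - [0,0,0,0,0,0,0.045]
    - [0,0,0,0,0,0,0.045]
    - [0,0,0,0,0,0,0.045]
    - [0,0,0,0,0,0,0.045]
    - [0,0,0,0,0,0,0.045]

```text
time_s: 15.3
eef_pos: [0.3896, -0.0841, 0.3052]
eef_rot: [0.0, 0.993, 0.118, 0.0]
wrist_force: [-0.2, 0.1, 0.7]
opening: 0.526
```

```bash
python3 - <<'E'
from h import *
w1=np.load("s1.npz")["w"]
p,d,w=cloud("scene");cv2.imwrite("pics/e2.png",cv2.resize(p[...,::-1],(800,600)))
k=(abs(w-w1).max(-1)>.01);print("changed px",k[100:280,160:300].sum());guard();go([.4,-.08,.3])
E
```

```text
changed px 208
-25 270 0.07376010531086152
0 38 0.1038635180672538
30 0 None
60 196 0.21257985728203416
80 214 0.21633675582026873
t 15.4 pos [ 0.3896 -0.0841  0.3052] yaw 13.575372182352014 tilt [-0.  0. -1.] F [-0.412  -0.7017 -0.3215] 
shift mm [11.0967 -1.4956  5.1613] turn None
```

View pics/e2.png

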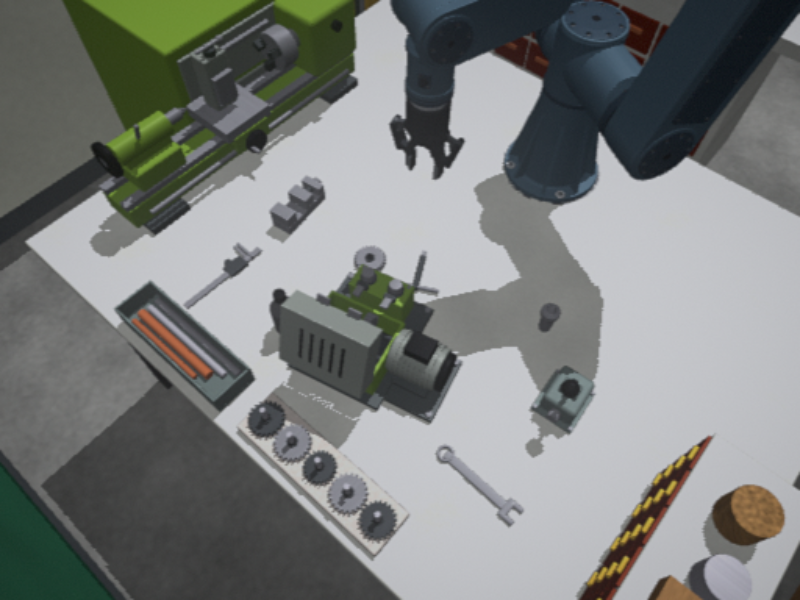

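The guard stands open at (330,345), and its heights did not change between t = 14.2 and 15.4 s. The lever is over, the buttons are up, and the loose items are where they were. Handing in.

```bash
python3 -c "
from bench import ctrl
print(ctrl.hand_in())"
```

```text
the job is handed in; nothing more can be done
None
```

I switched the isolator off and opened the guard with both catch buttons, then handed the job in at about 15.4 s of the 54 s allowed; no verdict is reported.

- **Lever:** I pushed the ball over with the closed fingers until it stopped, at about 30 N on the wrist. A sphere fit put the ball about 38 mm beyond the box centre and 133 mm high, which matches the off position. It travelled about 70 mm rather than the nominal 76 mm; by my estimate the lever started a little less tilted than stated. I took the force rise and the end position as proof of the stop.
- **Buttons:** I pressed both together, one fingertip on each. They bottomed out at about 25 N in total, and I held them until the guard was at about 0.5 rad. Then I lifted straight up and backed away.
- **Guard:** it rose on its own spring and I did not push or pull it. Its surface heights were unchanged between two looks 1.2 s apart, so it has stopped. I did not measure its final angle. About 200 pixels still differed between those two pictures, which I took for depth noise at edges.
- **Other items:** by eye in the last picture, nothing else on the bench had moved, and the arm was clear of everything.

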